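Refit the filter frame of the bench fume extractor

TASK

Put the loose filter frame back into the open bay of the bench fume extractor: with the frame tilted, hook its thin tongue edge under the retaining lip of the bay, then swing the other end down and press it until the spring catch snaps back out over it, so that the frame lies flat and fully home on the bay floor. Leave the frame released, and do not disturb the sample jar, tape roll, timer and slide pack that stand around.

Things in the scene. Friction and masses are not known exactly. Their poses are not given: they have to be found in the camera images.
- filter_unit: Grey bench fume extractor, fixed, 216 x 116 mm. Origin: at worktop level under the centre of its open filter bay; z up; +x points from the retaining lip across the bay to the fan case (x 66 to 138, 64 high, upright face at x = 66). Bay: recess x -66 to 66, y -48 to 48, floor at z 20. Walls at its sides (y 48 to 58) are 30 high, the lip wall at x -78 to -66 is 36.5 high. All mm.
- lip_edge (a point): Middle of the lower free edge of the retaining lip, filter_unit (-56, 0, 32.5) mm; axes as filter_unit. The lip runs the full width and overhangs the bay by 10 mm (x -66 to -56), from z 32.5 to 36.5, leaving a slot 12.5 mm high above the floor.
- bay_floor (a point): Centre of the bay floor, filter_unit (0, 0, 20) mm. The frame is 130 mm long and lip to case is only 122 mm, so it cannot go straight down: it enters tongue first, tilted about 22 to 30 degrees (tongue low, square end high), slides toward -x until it stops on the lip wall (bay 132 mm long, 2 mm play), then swings down.
- catch_tip (a point): Foremost point of the spring catch when out: filter_unit (60, 0, 34) mm. The catch is a dark steel wedge 30 mm wide in the middle of the fan case's face; its upper side slopes from z 45 at the face down to 34 at the tip, its underside is flat at z 32, 2 mm above the top of a frame that is home.
- catch (a joint): Spring catch, value in m: 0 = fully out (rest), grows as it is pushed into the case along +x (most 0.009). A frame pressed down on its slope pushes it back 3 to 6 mm; it snaps back to 0 over the frame when that is home. Spring 3.6 N + 300 N/m; pressing the frame past it takes some 5 to 12 N down near its square end, more than its weight.
- filter_frame: Loose grey filter frame, 130 x 90 mm (x, y), 0.1 to 0.21 kg, lying flat, grip up. Origin: centre of the underside; z up on the grip side. Slab 10 mm thick, x -47 to 65; at -x a thin tongue, 4 mm thick, level with the underside, 78 mm wide, x -65 to -47. Home, its axes agree with filter_unit's and its underside lies on the bay floor.
- grip_top (a point): Top middle of the grip, filter_frame (0, 0, 38) mm: an upright bar on the slab, 14 mm thick in x (-7 to 7), 50 mm long in y, z 10 to 38. Pinch it across x.
- press_spot (a point): Clear top surface near the square end to press on: filter_frame (40, 0, 10) mm. (Room: a tall stereo microscope, up to about 0.45 m high, stands fixed at the left, about x 0.3 to 0.65, y 0.45 to 0.75 m from the base; the gripper may start close beside it, so first back off toward -x and pass it close to the base.)
- tongue_tip (a point): Middle of the tongue's free edge: filter_frame (-65, 0, 2) mm. Axes as filter_frame.
- heel_edge (a point): Middle of the lower edge of the square end: filter_frame (65, 0, 0) mm. Axes as filter_frame.
- sample_jar: Bystander: capped sample jar, 34 mm across, 60 mm high, upright; origin under its centre. Leave alone.
- tape_roll: Bystander: white roll of label tape lying flat, 62 mm across, 19 mm high; origin under its centre. Leave alone.
- bench_timer: Bystander: white wedge-shaped bench timer, 48 x 62 x 55 mm; origin under its centre. Leave alone.
- slide_sleeve: Bystander: pack of slides in a card sleeve, 27 x 80 x 22 mm; origin under its centre. Leave alone.
There are look-alikes about, which are no part of the job. Leave any orange look-alike of the filter_frame alone.

How it is judged:
On the way:
1. the tongue edge is hooked under the retaining lip while the frame is still tilted (x of tongue_tip in the frame of filter_unit between -0.069 and -0.059 m and z of tongue_tip in the frame of filter_unit below 0.031 m and angle between filter_frame's own z axis and vertical above 0.17 rad), for 0.1 s.
At the end, for the whole second after the job is handed in: The frame lies at rest flat in the bay (within 0.04 rad), its tongue at least 4 mm under the lip and within 4 mm of the floor, its square end within 3.5 mm of the bay floor and 8 mm of the centre line, and the catch is out again over it (within 1.5 mm) (x of tongue_tip in the frame of filter_unit below -0.06 m and z of tongue_tip in the frame of filter_unit below 0.026 m and z of heel_edge in the frame of filter_unit below 0.0235 m and y of heel_edge in the frame of filter_unit between -0.008 and 0.008 m and angle between filter_frame's own z axis and vertical below 0.04 rad and value of joint catch below 0.0015 m and linear speed of filter_frame below 0.02 m/s); the robot touches nothing.
It fails at once if a bystander (jar, tape, timer, slide pack) is moved more than 25 mm (distance of any of sample_jar, tape_roll, bench_timer, slide_sleeve from where it was at the start of the episode above 0.025 m).
It also fails if it takes over 59 s, if anything falls off the work surface, if the arm or the gripper's body presses on something with over 40 N, if the wrist force passes 120 N, or if a joint passes its speed limit or range.

ROBOT

A 7-joint arm with a two-finger parallel gripper is mounted at the origin on a cart in front of the work surface, level with it; the furniture and walls round the work are solid. World frame = base frame: x ahead of the robot, y to its left, z up, the work surface at z = 0. Lengths are in m, angles in rad, forces in N, time in s.
With the tool pointing down it reaches from about 0.4 to 0.925 m from the base axis. Payload 5.6 kg.
Tool frame: the origin (TCP) lies midway between the tips of the shut fingers; the grasp point (between the pads) lies robot.grasp_offset behind it (robot.grasp_offset is the distance from the TCP to the grasp point, in m); z points along the fingers, y is the line along which they close (so a half turn about z gives the same grasp; the last joint's range is limited). The gripper opens to 85 mm and grips with 20 to 120 N. Pads are 22 mm wide; open, the fingers measure 114 mm over their backs; the gripper's body (76 mm by 85 mm) begins 54 mm behind the grasp point. The pads swing forward as they close: fully open they stand 13 mm farther back than shut.
Start: joints at [-1.211, 0.468, -0.012, 1.603, 0.006, 1.071, -0.056], TCP at [0.255, 0.598, 0.231] pointing down, gripper open.
Joint ranges: [-2.53, 2.53], [-0.31, 2.02], [-1.57, 1.55], [0.28, 2.44], [-1.29, 4.43], [0.15, 1.84], [-2.92, 2.92]. Speed limits (rad/s): [2.57, 2.57, 3.14, 3.14, 3.14, 3.14, 3.14].

INTERFACE

Orientations are given as a rotation vector (axis times angle).
In Python, from rig import robot, vision, order gives the robot as it stands. The module is installed in compiled form; this text tells all that it offers.
- The arm moves only by the tool arm_command, never from a script. Its argument "motion" is a list of rows, each a list of 7 numbers: the shift along the tool's x, y, z in units of 25 mm (1.0 is 25 mm), then the turn, a rotation vector about the tool's x, y, z in units of 6 degrees (1.0 is 6 degrees), then the closure, from -1 (fully open) to 1 (shut). A call has 1 to 5 rows; each row shifts and turns the commanded pose from where the row before left it, along the tool's axes as they then stand; what a row does not reach is not made up. A row lasts 1/10 s, in which the tool goes at most 50 mm and 8.59 degrees, less where a joint would pass 70% of its speed; a pose out of reach is approached as far as the arm can. A call is refused whole if a number of a shift passes 1 or a number of a turn 1, either way. A call with a gripper value outside its range is refused whole. The fingers move at their own pace and stop on an object; the grip force is fixed at half the most. Time passes only in rows, so rows that do not move let the fingers close. It gives the time, the measured TCP pose, the force, the opening and the grip force at its end, in the units of the state.
- robot.state(): the state, without advancing time (a new reading comes with each control period).
- vision.snapshot(name): name is "scene" or "top"; returns a dict with "pixels" (420x560x3 uint8, red, green, blue), "camera_matrix" (3x3 intrinsics, pixels), "world_to_cam" (4x4, takes a point from world to camera coordinates). Camera axes: x right, y down, z forward; pixel columns grow to the right and rows downward; lengths in m; the calibration is good to about 2 mm. A picture is of the moment at which its call begins. There is no depth.
- order.sign_off(): hands the job in; it is judged then, once.
The state is a dict: "clock": time; "joint_pos": joint angles; "joint_velocities": joint speeds; "tau": joint torques, N m; "tcp_pos": TCP position; "tool_rot": TCP orientation; "ft_force": force on the tool from outside, world axes, zero at the start; "ft_torque": the same for the moment, N m; "opening": finger opening in m; "finger_force": force on a finger pad.
Only numpy, scipy, OpenCV 4.12 (cv2) and the standard library are available. Lean on these libraries where they do the work, as an engineer would, in place of code of your own. Each camera call takes 0.05 s, during which the arm holds its last target. There are 200 camera calls.

## Working session

There is one attempt and no reset: what is moved stays moved. The work goes in short steps, Python scripts to look and compute and a tool call to move; the robot and the scene stay as the last step left them, time stands still between calls to the robot, and variables do not carry over. Pictures are saved under pics/ and viewed, at most 10 in all, crops included, and the job is handed in when it is done.

Besides the shell and the picture viewer there is one more tool, called after "Request:" as name([rows], argument=value, ...), one row to a line, values as JSON. arm_command: Moves the arm, as the interface text tells. Its arguments: {"type":"object","properties":{"motion":{"type":"array"}},"required":["motion"]}

```bash
mkdir -p pics
python3 - <<'E'
from rig import robot, vision
import cv2,pickle
s=robot.state();print(s, robot.grasp_offset)
for n in("scene","top"):
    d=vision.snapshot(n);cv2.imwrite(f"pics/{n}0.png",d["pixels"][:,:,::-1]);pickle.dump(d,open(n+"0.pkl","wb"));print(d["camera_matrix"],d["world_to_cam"])
E
```

```text
{'clock': 0.0, 'joint_pos': array([-1.21102375,  0.46836972, -0.01158824,  1.60360925,  0.00600969,
        1.0714303 , -0.05628028]), 'joint_velocities': array([-0.00068602, -0.00071697,  0.00131153, -0.00138973, -0.00138659,
        0.00186414, -0.00162714]), 'tau': array([ 1.16364881e-03, -5.32388914e+01,  2.18344893e-02, -2.51301509e+01,
        1.13529692e-02,  7.67736143e-03, -4.81646211e-06]), 'tcp_pos': array([0.25463596, 0.59744061, 0.23034913]), 'tool_rot': array([-6.28442956e-01, -3.07786975e+00,  2.77861909e-03]), 'ft_force': array([0.07957048, 1.06993806, 0.25037725]), 'ft_torque': array([ 0.03521284, -0.05391024,  0.00202296]), 'finger_force': 0.0, 'opening': 0.085413667328578} 0.0187
[[416.1552341    0.         280.53271048]
 [  0.         416.1552341  205.76030957]
 [  0.           0.           1.        ]] [[ 0.57982688 -0.81456677  0.0167862  -0.53740394]
 [-0.61681627 -0.45233796 -0.6441491   0.26301769]
 [ 0.53229549  0.36314096 -0.76471574  1.49123198]
 [ 0.          0.          0.          1.        ]]
[[544.20919464   0.         277.15046493]
 [  0.         544.20919464 206.94851406]
 [  0.           0.           1.        ]] [[-0.01279497 -0.9999151   0.00246753 -0.2331095 ]
 [-0.98000347  0.01205005 -0.19861521  0.59606571]
 [ 0.19856861 -0.00495947 -0.98007444  1.66424142]
 [ 0.          0.          0.          1.        ]]
```

View pics/scene0.png

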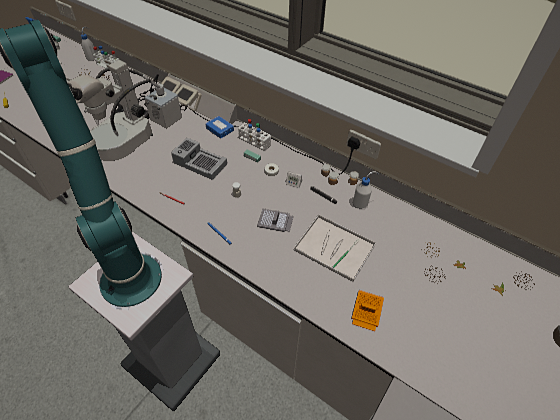

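View pics/top0.png

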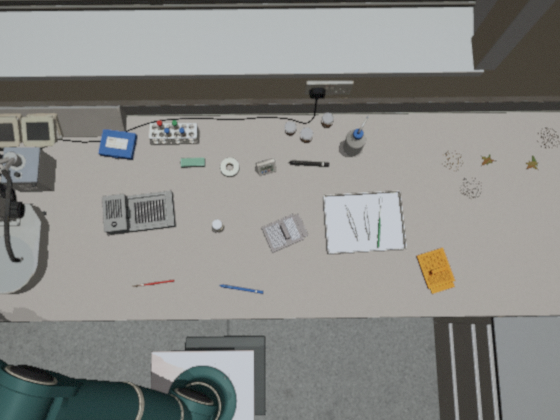

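The top view shows the filter unit at about (139,212) and the grey frame at about (284,233). The orange decoy is at (436,270), the jar at (217,226), the tape at (229,167), the timer at (265,167) and the slide pack at (193,162). I'll enlarge the unit and the frame.

```bash
cat > h.py <<'E'
import numpy as np
def proj(d,P):
    P=np.atleast_2d(P);c=P@d["world_to_cam"][:3,:3].T+d["world_to_cam"][:3,3];q=c@d["camera_matrix"].T;return q[:,:2]/q[:,2:]
def back(d,uv,z):
    R=d["world_to_cam"][:3,:3];t=d["world_to_cam"][:3,3];r=R.T@np.linalg.solve(d["camera_matrix"],[uv[0],uv[1],1]);o=-R.T@t
    return o+r*(z-o[2])/r[2]
E
python3 - <<'E'
import pickle,cv2,numpy as np
from h import *
d=pickle.load(open("top0.pkl","rb"));e=pickle.load(open("scene0.pkl","rb"))
I=d["pixels"][:,:,::-1];J=e["pixels"][:,:,::-1]
a=cv2.resize(I[180:250,95:195],None,fx=4,fy=4,interpolation=2);b=cv2.resize(I[200:260,245:325],(400,300),interpolation=2)
c=cv2.resize(J[130:190,160:240],(400,300),interpolation=2);f=cv2.resize(J[195:245,245:305],(400,300),interpolation=2)
cv2.imwrite("pics/crop0.png",np.vstack([np.hstack([a,np.zeros((280,0,3),np.uint8),cv2.resize(b,(400,280))]) ,np.hstack([c,f])]))
for n,uv,z in(("unit",(139,212),.03),("frame",(284,233),.01),("jar",(217,226),.06),("tape",(229,167),.02),("timer",(265,167),.05),("slide",(193,162),.02)):print(n,back(d,uv,z).round(3))
E
```

```text
unit [0.588 0.204 0.03 ]
frame [ 0.517 -0.262  0.01 ]
jar [ 0.534 -0.051  0.06 ]
tape [ 0.737 -0.084  0.02 ]
timer [ 0.727 -0.203  0.05 ]
slide [0.756 0.035 0.02 ]
```

View pics/crop0.png

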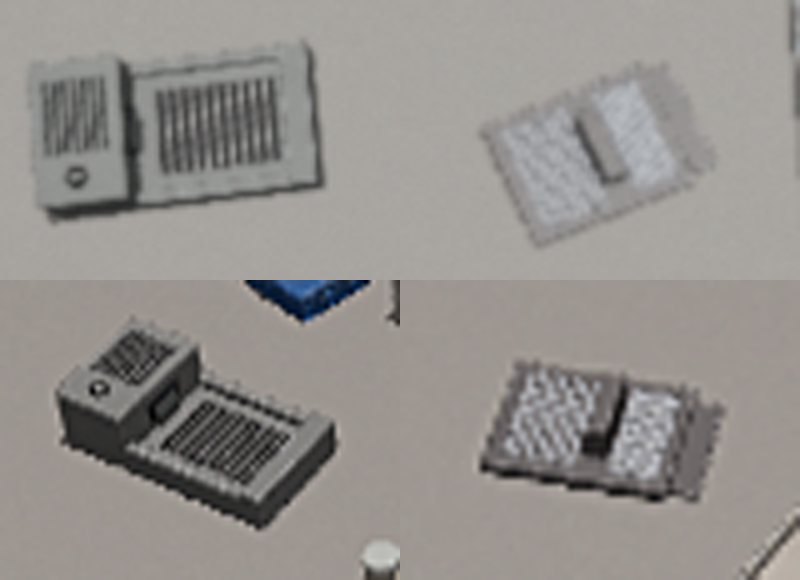

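The crops show the unit with its fan case towards +y and its lip towards -y. The frame is the same way round, turned by about 25°, with its tongue towards -y. I'll fit both poses from the corners.

```bash
cat > fit.py <<'E'
import pickle,cv2,numpy as np
from scipy.optimize import least_squares
from h import *
d=pickle.load(open("top0.pkl","rb"));e=pickle.load(open("scene0.pkl","rb"))
def W(p,P):
    c,s=np.cos(p[2]),np.sin(p[2]);P=np.array(P)/1e3
    return np.c_[p[0]+c*P[:,0]-s*P[:,1],p[1]+s*P[:,0]+c*P[:,1],P[:,2]]
def fit(obs,p0):
    f=lambda p:np.concatenate([(proj(D,W(p,[o[0]for o in O]))-[o[1] for o in O]).ravel() for D,O in obs])
    r=least_squares(f,p0,loss="soft_l1");print(r.x.round(4),f(r.x).reshape(-1,2).round(1).tolist());return r.x
A=lambda x,y:(95+x/4-.4,180+y/4-.4)
B=lambda x,y:(245+(x-400)/5-.4,200+y/4.667-.4)
C=lambda x,y:(160+x/5-.4,130+(y-280)/5-.4)
F=lambda x,y:(245+(x-400)/6.667-.4,195+(y-280)/6-.4)
u=fit([(d,[((138,-58,64),A(30,63)),((66,-58,64),A(120,56)),((66,58,64),A(130,203)),((138,58,64),A(42,212)),((-78,-58,36.5),A(312,43)),((-78,58,36.5),A(323,185))]),
(e,[((138,-58,64),C(132,320)),((66,-58,64),C(200,352)),((66,58,64),C(128,428)),((138,58,64),C(60,395)),((-78,-58,36.5),C(335,420)),((-78,58,36.5),C(262,500))])],[.588,.2,1.5])
f=fit([(d,[((65,-45,10),B(483,132)),((65,45,10),B(540,245)),((-47,-45,10),B(638,67)),((-65,-39,4),B(670,70)),((-65,39,4),B(718,163))]),
(e,[((65,-45,10),F(517,362)),((65,45,10),F(483,466)),((-65,-39,4),F(724,405)),((-65,39,4),F(697,498)),((-47,-45,10),F(697,393))])],[.52,-.26,1.2])
UL=[[(138,-58,64),(66,-58,64),(66,58,64),(138,58,64),(138,-58,64)],[(66,-58,30),(-66,-58,30)],[(66,58,30),(-66,58,30)],[(-78,-58,36.5),(-78,58,36.5),(-56,58,36.5),(-56,-58,36.5),(-78,-58,36.5)],[(-78,-58,0),(-78,58,0),(138,58,0)]]
FL=[[(65,-45,10),(65,45,10),(-47,45,10),(-47,-45,10),(65,-45,10)],[(-47,-39,4),(-65,-39,4),(-65,39,4),(-47,39,4)],[(-7,-25,38),(7,-25,38),(7,25,38),(-7,25,38),(-7,-25,38)]]
out=[]
for D in(d,e):
  for p,L in((u,UL),(f,FL)):
    c=proj(D,W(p,[(0,0,10)]))[0];M=np.array([[6,0,200-6*c[0]],[0,6,150-6*c[1]]]) if p is f else np.array([[3.5,0,160-3.5*c[0]],[0,3.5,150-3.5*c[1]]])
    im=cv2.warpAffine(np.ascontiguousarray(D["pixels"][:,:,::-1]),M,(400,300),flags=2)
    for l in L: cv2.polylines(im,[(proj(D,W(p,l))@M[:,:2].T+M[:,2]).round().astype(int)],False,(0,0,255),1)
    out.append(im)
cv2.imwrite("pics/fit0.png",np.vstack([np.hstack(out[:2]),np.hstack(out[2:])]))
np.save("poses.npy",[u,f])
E
python3 fit.py
```

```text
[0.5904 0.1698 1.6851] [[0.2, 1.4], [0.4, 0.3], [0.5, -0.6], [-0.5, 0.0], [-0.8, -0.0], [-0.3, -0.4], [1.1, 0.0], [0.4, -1.1], [-1.1, -0.9], [-0.7, 0.1], [0.7, 0.8], [0.2, 1.0]]
[ 0.52   -0.265   1.9813] [[-0.3, -0.2], [-0.3, 0.9], [0.2, -0.2], [-0.5, -1.1], [-0.0, 0.6], [0.2, 0.2], [0.0, -0.0], [0.1, 0.6], [0.4, 0.2], [0.1, -0.3]]
```

View pics/fit0.png

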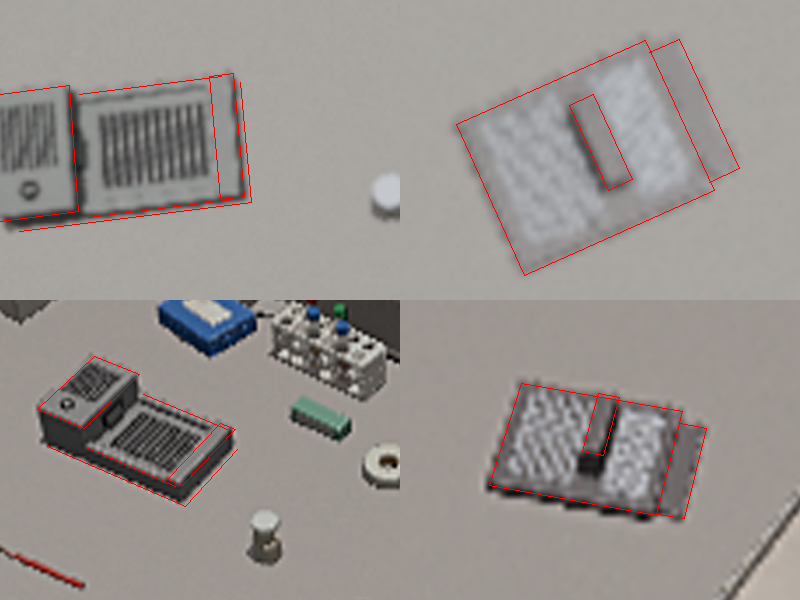

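The fit agrees to about a pixel. Unit: (0.590, 0.170), yaw 96.5°. Frame: (0.520, -0.265), yaw 113.5°. Both match the given sizes. Next I'll plan the transit.

```bash
cat >> h.py <<'E'
from scipy.spatial.transform import Rotation as Ro
def plan(wps,s=None,R=None,p=None):
    "waypoints xyz (m) -> total tool-axis shifts in units, number of rows"
    if p is None:p=s["tcp_pos"]
    if R is None:R=Ro.from_rotvec(s["tool_rot"])
    for w in wps:
        v=R.inv().apply(np.array(w)-p)/.025;n=int(np.ceil(abs(v).max()));print(w,"tot",v.round(2),"n",n,"each",(v/max(n,1)).round(2));p=np.array(w)
def turn(s,yaw,tilt=0):
    "tool: y = frame x (yaw), z down, tilted by tilt about tool x"
    c,q=np.cos(yaw),np.sin(yaw)
    T=Ro.from_matrix(np.array([[-q,c,0],[c,q,0],[0,0,-1]]).T if 0 else np.array([[-q,c,0],[c,q,0],[0,0,-1.]]))*Ro.from_euler("x",-tilt)
    v=(Ro.from_rotvec(s["tool_rot"]).inv()*T).as_rotvec(degrees=True)/6;print("turn units",v.round(2));return T
E
python3 - <<'E'
from rig import robot
from h import *
s=robot.state()
plan([(.14,.55,.23),(.2,.40,.23),(.38,.15,.23),(.43,-.1,.23),(.52,-.265,.2)],s);turn(s,1.981)
E
```

```text
(0.14, 0.55, 0.23) tot [ 3.47 -3.54  0.02] n 4 each [ 0.87 -0.89  0.01]
(0.2, 0.4, 0.23) tot [-4.56 -4.58  0.01] n 5 each [-0.91 -0.92  0.  ]
(0.38, 0.15, 0.23) tot [-1.054e+01 -6.380e+00  1.000e-02] n 11 each [-0.96 -0.58  0.  ]
(0.43, -0.1, 0.23) tot [-5.76 -8.42  0.01] n 9 each [-0.64 -0.94  0.  ]
(0.52, -0.265, 0.2) tot [-5.9  -4.66  1.21] n 6 each [-0.98 -0.78  0.2 ]
turn units [-0.02 -0.01 -7.76]
```

Request:
arm_command([
  [0.87,-0.89,0,0,0,0,-1],
  [0.87,-0.89,0,0,0,0,-1],
  [0.87,-0.89,0,0,0,0,-1],
  [0.87,-0.89,0,0,0,0,-1],
  [0,0,0,0,0,0,-1],
])

```text
clock: 0.6
tcp_pos: [0.135, 0.549, 0.231]
tool_rot: [-0.619, -3.078, 0.003]
ft_force: [-0.0, -0.0, -0.0]
opening: 0.0854
finger_force: 0.0
```

Request:
arm_command([
  [-0.91,-0.92,0,0,0,0,-1],
  [-0.91,-0.92,0,0,0,0,-1],
  [-0.91,-0.92,0,0,0,0,-1],
  [-0.91,-0.92,0,0,0,0,-1],
  [-0.91,-0.92,0,0,0,0,-1],
])

```text
clock: 1.1
tcp_pos: [0.2004, 0.3985, 0.2311]
tool_rot: [0.629, 3.078, -0.0]
ft_force: [1.6, 0.9, -0.3]
opening: 0.0854
finger_force: 0.0
```

Tracking is good, so I'll go on.

Request:
arm_command([
  [-0.96,-0.58,0,0,0,0,-1],
  [-0.96,-0.58,0,0,0,0,-1],
  [-0.96,-0.58,0,0,0,0,-1],
  [-0.96,-0.58,0,0,0,0,-1],
  [-0.96,-0.58,0,0,0,0,-1],
])

```text
clock: 1.6
tcp_pos: [0.2825, 0.2849, 0.2313]
tool_rot: [0.63, 3.078, 0.0]
ft_force: [0.4, 0.1, 0.8]
opening: 0.0854
finger_force: 0.0
```

Request:
arm_command([
  [-0.96,-0.58,0,0,0,0,-1],
  [-0.96,-0.58,0,0,0,0,-1],
  [-0.96,-0.58,0,0,0,0,-1],
  [-0.96,-0.58,0,0,0,0,-1],
  [-0.96,-0.58,0,0,0,0,-1],
])

```text
clock: 2.1
tcp_pos: [0.3643, 0.171, 0.2313]
tool_rot: [0.63, 3.078, 0.0]
ft_force: [0.4, 0.4, 0.2]
opening: 0.0855
finger_force: 0.0
```

Request:
arm_command([
  [-0.96,-0.58,0,0,0,0,-1],
  [-0.64,-0.94,0,0,0,0,-1],
  [-0.64,-0.94,0,0,0,0,-1],
  [-0.64,-0.94,0,0,0,0,-1],
  [-0.64,-0.94,0,0,0,0,-1],
])

```text
clock: 2.6
tcp_pos: [0.4022, 0.0364, 0.2313]
tool_rot: [0.629, 3.078, -0.0]
ft_force: [-0.1, -1.0, 0.1]
opening: 0.0853
finger_force: 0.0
```

Request:
arm_command([
  [-0.64,-0.94,0,0,0,0,-1],
  [-0.64,-0.94,0,0,0,0,-1],
  [-0.64,-0.94,0,0,0,0,-1],
  [-0.64,-0.94,0,0,0,0,-1],
  [-0.64,-0.94,0,0,0,0,-1],
])

```text
clock: 3.1
tcp_pos: [0.4295, -0.1031, 0.2314]
tool_rot: [0.629, 3.078, -0.0]
ft_force: [-0.1, 0.6, -0.1]
opening: 0.0855
finger_force: 0.0
```

Request:
arm_command([
  [-0.98,-0.78,0,0,0,0,-1],
  [-0.98,-0.78,0,0,0,0,-1],
  [-0.98,-0.78,0,0,0,0,-1],
  [-0.98,-0.78,0,0,0,0,-1],
  [-0.98,-0.78,0,0,0,0,-1],
])

```text
clock: 3.6
tcp_pos: [0.5043, -0.2408, 0.2311]
tool_rot: [-0.629, -3.078, 0.001]
ft_force: [0.2, 0.4, -0.9]
opening: 0.0854
finger_force: 0.0
```

Request:
arm_command([
  [0,0,0,0,0,-1,-1],
  [0,0,0,0,0,-1,-1],
  [0,0,0,0,0,-1,-1],
  [0,0,0,0,0,-1,-1],
  [0,0,0,0,0,-1,-1],
])

```text
clock: 4.1
tcp_pos: [0.5036, -0.2398, 0.231]
tool_rot: [0.195, -3.135, 0.001]
ft_force: [0.3, -0.1, 0.6]
opening: 0.0851
finger_force: 0.0
```

Request:
arm_command([
  [0,0,0,0,0,-1,-1],
  [0,0,0,0,0,-1,-1],
  [0,0,0,0,0,-0.76,-1],
  [0,0,0,0,0,0,-1],
  [0,0,0,0,0,0,-1],
])

```text
clock: 4.6
tcp_pos: [0.5037, -0.2396, 0.2312]
tool_rot: [0.635, -3.076, 0.0]
ft_force: [0.3, 0.3, -0.2]
opening: 0.0854
finger_force: 0.0
```

Run:
```python
from rig import robot
from h import *
s=robot.state();u,f=np.load("poses.npy");T=turn(s,f[2]);print(s["tcp_pos"],s["joint_pos"].round(2))
plan([(f[0],f[1],.12),(f[0],f[1],.018)],s)
```

```text
turn units [-0.   -0.   -0.03]
[ 0.50367113 -0.23959713  0.23115659] [-0.03  0.33  0.51  1.86 -0.19  1.    2.54]
(np.float64(0.5199937280984281), np.float64(-0.26501974923083904), 0.12) tot [-0.2  -1.19  4.45] n 5 each [-0.04 -0.24  0.89]
(np.float64(0.5199937280984281), np.float64(-0.26501974923083904), 0.018) tot [-0.    0.    4.08] n 5 each [-0.    0.    0.82]
```

Request:
arm_command([
  [-0.04,-0.24,0.89,0,0,0,-1],
  [-0.04,-0.24,0.89,0,0,0,-1],
  [-0.04,-0.24,0.89,0,0,0,-1],
  [-0.04,-0.24,0.89,0,0,0,-1],
  [-0.04,-0.24,0.89,0,0,0,-1],
])

```text
clock: 5.1
tcp_pos: [0.5205, -0.265, 0.119]
tool_rot: [0.637, -3.076, 0.0]
ft_force: [-0.1, 0.7, -0.7]
opening: 0.0854
finger_force: 0.0
```

Request:
arm_command([
  [0,0,0.85,0,0,0,-1],
  [0,0,0.85,0,0,0,-0.5],
  [0,0,0.85,0,0,0,-0.3],
  [0,0,0.85,0,0,0,-0.2],
  [0,0,0.84,0,0,0,0],
])

```text
clock: 5.6
tcp_pos: [0.5204, -0.2648, 0.013]
tool_rot: [0.637, -3.076, 0.001]
ft_force: [-0.2, 0.5, -0.3]
opening: 0.0427
finger_force: 0.0
```

Request:
arm_command([
  [0,0,0,0,0,0,0],
  [0,0,0,0,0,0,0.5],
  [0,0,0,0,0,0,1],
  [0,0,0,0,0,0,1],
  [0,0,0,0,0,0,1],
])

```text
clock: 6.1
tcp_pos: [0.5212, -0.2651, 0.0153]
tool_rot: [-0.638, 3.074, -0.002]
ft_force: [-0.2, 0.1, 4.1]
opening: 0.0128
finger_force: 60.8
```

Request:
arm_command([
  [0,0,0,0,0,0,1],
  [0,0,0,0,0,0,1],
  [0,0,0,0,0,0,1],
  [0,0,0,0,0,0,1],
  [0,0,0,0,0,0,1],
])

```text
clock: 6.6
tcp_pos: [0.5212, -0.2651, 0.0153]
tool_rot: [-0.639, 3.074, -0.002]
ft_force: [-0.8, 0.4, 6.4]
opening: 0.0129
finger_force: 61.1
```

The grip closed at 13 mm with 61 N. I'll lift, then plan the transfer.

Request:
arm_command([
  [0,0,-0.5,0,0,0,1],
  [0,0,-1,0,0,0,1],
  [0,0,-1,0,0,0,1],
  [0,0,-1,0,0,0,1],
  [0,0,-1,0,0,0,1],
])

```text
clock: 7.1
tcp_pos: [0.5199, -0.2644, 0.128]
tool_rot: [0.639, -3.076, -0.0]
ft_force: [0.4, -0.9, -2.2]
opening: 0.0128
finger_force: 59.8
```

Request:
arm_command([
  [0,0,-1,0,0,0,1],
  [0,0,-1,0,0,0,1],
  [0,0,-1,0,0,0,1],
  [0,0,-0.5,0,0,0,1],
  [0,0,0,0,0,0,1],
])

```text
clock: 7.6
tcp_pos: [0.5211, -0.265, 0.2159]
tool_rot: [-0.639, 3.073, -0.002]
ft_force: [-0.3, 0.9, -2.4]
opening: 0.0126
finger_force: 59.9
```

```bash
cat >> h.py <<'E'
H=.0153
def tool_pose(phi,X,Z,u,off=(0,0,H)):
    "TCP pose with frame tilted phi (deg), tongue lower corner at unit (X,Z) mm; off = TCP in frame"
    Ru=Ro.from_euler("z",u[2]);Rf=Ru*Ro.from_euler("y",-phi,degrees=True)
    p=np.array([u[0],u[1],0])+Ru.apply([X/1e3,0,Z/1e3])+Rf.apply(np.array(off)-[-.065,0,0])
    return p,Rf*Ro.from_matrix([[0,1,0],[1,0,0],[0,0,-1.]])
def rows(p0,R0,p1,R1,n=None):
    w=(R0.inv()*R1).as_rotvec()
    if n is None:n=int(np.ceil(max(np.linalg.norm(p1-p0)/.025,abs(np.degrees(w)/6).max(),1)))
    for k in range(n):
        R=R0*Ro.from_rotvec(w*k/n);print(np.r_[R.inv().apply((p1-p0)/n)/.025,np.degrees(w)/n/6].round(2).tolist())
def cur(s):return s["tcp_pos"],Ro.from_rotvec(s["tool_rot"])
E
python3 - <<'E'
from rig import robot
from h import *
s=robot.state();u,f=np.load("poses.npy");p,R=cur(s);print(p,s["ft_force"],s["opening"])
p1,R1=tool_pose(25,-45,110,u);print(p1);rows(p,R,p1,R1)
E
```

```text
[ 0.52109506 -0.26503706  0.21593388] [-0.30142719  0.90329159 -2.35751515] 0.012559277727456417
[0.58950703 0.17717857 0.1513367 ]
[-0.5, 0.8, 0.14, -0.22, -0.03, 0.15]
[-0.49, 0.8, 0.16, -0.22, -0.03, 0.15]
[-0.48, 0.8, 0.18, -0.22, -0.03, 0.15]
[-0.46, 0.81, 0.2, -0.22, -0.03, 0.15]
[-0.45, 0.81, 0.22, -0.22, -0.03, 0.15]
[-0.44, 0.81, 0.24, -0.22, -0.03, 0.15]
[-0.42, 0.81, 0.26, -0.22, -0.03, 0.15]
[-0.41, 0.81, 0.28, -0.22, -0.03, 0.15]
[-0.4, 0.81, 0.3, -0.22, -0.03, 0.15]
[-0.38, 0.81, 0.32, -0.22, -0.03, 0.15]
[-0.37, 0.81, 0.33, -0.22, -0.03, 0.15]
[-0.36, 0.81, 0.35, -0.22, -0.03, 0.15]
[-0.34, 0.8, 0.37, -0.22, -0.03, 0.15]
[-0.33, 0.8, 0.39, -0.22, -0.03, 0.15]
[-0.32, 0.8, 0.41, -0.22, -0.03, 0.15]
[-0.3, 0.79, 0.43, -0.22, -0.03, 0.15]
[-0.29, 0.79, 0.45, -0.22, -0.03, 0.15]
[-0.28, 0.78, 0.47, -0.22, -0.03, 0.15]
[-0.26, 0.77, 0.49, -0.22, -0.03, 0.15]
```

Request:
arm_command([
  [-0.5,0.8,0.14,-0.22,-0.03,0.15,1],
  [-0.49,0.8,0.16,-0.22,-0.03,0.15,1],
  [-0.48,0.8,0.18,-0.22,-0.03,0.15,1],
  [-0.46,0.81,0.2,-0.22,-0.03,0.15,1],
  [-0.45,0.81,0.22,-0.22,-0.03,0.15,1],
])

```text
clock: 8.1
tcp_pos: [0.5373, -0.1471, 0.1948]
tool_rot: [0.514, -3.083, -0.184]
ft_force: [0.5, -0.6, -1.4]
opening: 0.0126
finger_force: 59.9
```

Request:
arm_command([
  [-0.44,0.81,0.24,-0.22,-0.03,0.15,1],
  [-0.42,0.81,0.26,-0.22,-0.03,0.15,1],
  [-0.41,0.81,0.28,-0.22,-0.03,0.15,1],
  [-0.4,0.81,0.3,-0.22,-0.03,0.15,1],
  [-0.38,0.81,0.32,-0.22,-0.03,0.15,1],
])

```text
clock: 8.6
tcp_pos: [0.5556, -0.0311, 0.1774]
tool_rot: [0.388, -3.078, -0.363]
ft_force: [0.8, 0.2, -2.4]
opening: 0.0128
finger_force: 59.9
```

Request:
arm_command([
  [-0.37,0.81,0.33,-0.22,-0.03,0.15,1],
  [-0.36,0.81,0.35,-0.22,-0.03,0.15,1],
  [-0.34,0.8,0.37,-0.22,-0.03,0.15,1],
  [-0.33,0.8,0.39,-0.22,-0.03,0.15,1],
  [-0.32,0.8,0.41,-0.22,-0.03,0.15,1],
])

```text
clock: 9.1
tcp_pos: [0.5751, 0.0858, 0.1624]
tool_rot: [0.261, -3.059, -0.541]
ft_force: [-0.2, 0.6, -1.8]
opening: 0.0127
finger_force: 59.9
```

Request:
arm_command([
  [-0.3,0.79,0.43,-0.22,-0.03,0.15,1],
  [-0.29,0.79,0.45,-0.22,-0.03,0.15,1],
  [-0.28,0.78,0.47,-0.22,-0.03,0.15,1],
  [-0.26,0.77,0.49,-0.22,-0.03,0.15,1],
  [0,0,0,0,0,0,1],
])

```text
clock: 9.6
tcp_pos: [0.5887, 0.1814, 0.1484]
tool_rot: [0.167, -3.028, -0.681]
ft_force: [0.1, -0.2, -2.0]
opening: 0.0127
finger_force: 59.9
```

```bash
cat > look.py <<'E'
import sys,pickle,cv2
from rig import robot,vision
from h import *
from scipy.spatial.transform import Rotation as Ro
def look(tag,off=(0,0,H),sc=(4,5)):
    s=robot.state();u=np.load("poses.npy")[0];p,R=cur(s)
    Rf=R*Ro.from_matrix([[0,1,0],[1,0,0],[0,0,-1.]]).inv();o=p-Rf.apply(off)
    FL=[[(65,-45,10),(65,45,10),(-47,45,10),(-47,-45,10),(65,-45,10)],[(-47,-39,4),(-65,-39,4),(-65,39,4),(-47,39,4)]]
    ims=[]
    for n,k in zip(("top","scene"),sc):
        d=vision.snapshot(n);pickle.dump(d,open(f"{n}_{tag}.pkl","wb"))
        c=proj(d,np.array([[u[0],u[1],.03]]))[0];M=np.array([[k,0,200-k*c[0]],[0,k,200-k*c[1]]],float)
        im=cv2.warpAffine(np.ascontiguousarray(d["pixels"][:,:,::-1]),M,(400,400),flags=2)
        for l in FL: cv2.polylines(im,[(proj(d,Rf.apply(np.array(l)/1e3)+o)@M[:,:2].T+M[:,2]).round().astype(int)],False,(0,0,255),1)
        ims.append(im)
    cv2.imwrite(f"pics/{tag}.png",np.hstack(ims))
    Ru=Ro.from_euler("z",u[2]);q=Ru.inv().apply(Rf.apply([-.065,0,0])+o-[u[0],u[1],0])*1e3
    print("tongue low corner in unit mm",q.round(1),"heel",(Ru.inv().apply(Rf.apply([.065,0,0])+o-[u[0],u[1],0])*1e3).round(1),"force",s["ft_force"].round(1),s["clock"])
    return s,u,p,R
E
python3 - <<'E'
from look import *
s,u,p,R=look("hover")
p1,R1=tool_pose(25,-45,60,u);rows(p,R,p1,R1)
E
```

```text
tongue low corner in unit mm [-40.5   0.8 106.7] heel [7.700e+01 1.000e-01 1.625e+02] force [ 0.1 -0.2 -2. ] 9.6
[-0.02, -0.48, 0.81, 0.03, -0.03, -0.03]
[-0.01, -0.48, 0.82, 0.03, -0.03, -0.03]
```

View pics/hover.png

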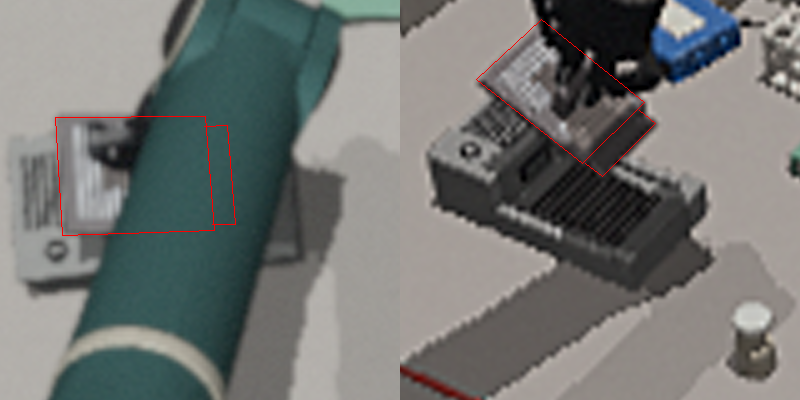

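The overlay matches the held frame in both views: tongue low on the lip side, with its near corner at about (600,175) in the picture. Now I'll lower it.

Request:
arm_command([
  [-0.02,-0.48,0.81,0.03,-0.03,-0.03,1],
  [-0.01,-0.48,0.82,0.03,-0.03,-0.03,1],
  [0,0,0,0,0,0,1],
])

```text
clock: 10.0
tcp_pos: [0.5888, 0.1709, 0.0995]
tool_rot: [0.165, -3.038, -0.667]
ft_force: [-1.1, -0.8, -1.1]
opening: 0.0128
finger_force: 59.7
```

Run:
```python
from h import *
from rig import robot
s=robot.state();u=np.load("poses.npy")[0];p,R=cur(s)
p1,R1=tool_pose(25,-45,24,u);rows(p,R,p1,R1,4);print();p2,R2=tool_pose(25,-60,22,u);rows(p1,R1,p2,R2,3)
```

```text
[-0.02, -0.09, 0.34, -0.01, -0.0, -0.02]
[-0.02, -0.09, 0.34, -0.01, -0.0, -0.02]
[-0.01, -0.09, 0.34, -0.01, -0.0, -0.02]
[-0.01, -0.09, 0.34, -0.01, -0.0, -0.02]

[-0.0, -0.19, -0.06, 0.0, 0.0, 0.0]
[-0.0, -0.19, -0.06, 0.0, 0.0, 0.0]
[-0.0, -0.19, -0.06, 0.0, 0.0, 0.0]
```

Request:
arm_command([
  [-0.02,-0.09,0.34,-0.01,0,-0.02,1],
  [-0.02,-0.09,0.34,-0.01,0,-0.02,1],
  [-0.01,-0.09,0.34,-0.01,0,-0.02,1],
  [-0.01,-0.09,0.34,-0.01,0,-0.02,1],
  [0,0,0,0,0,0,1],
])

```text
clock: 10.5
tcp_pos: [0.5906, 0.1792, 0.0662]
tool_rot: [0.182, -3.039, -0.677]
ft_force: [-0.2, -0.3, -2.0]
opening: 0.0127
finger_force: 59.8
```

Run:
```python
from look import *
s,u,p,R=look("low")
p1,R1=tool_pose(25,-60,22,u);rows(p,R,p1,R1,3);print();p2,R2=tool_pose(25,-66,21.5,u);rows(p1,R1,p2,R2,2)
```

```text
tongue low corner in unit mm [-43.   -1.7  24.8] heel [74.7 -1.  80. ] force [-0.2 -0.3 -2. ] 10.5
[0.02, -0.22, -0.06, 0.01, 0.0, 0.02]
[0.02, -0.22, -0.06, 0.01, 0.0, 0.02]
[0.02, -0.22, -0.06, 0.01, 0.0, 0.02]

[0.0, -0.11, -0.04, 0.0, 0.0, 0.0]
[0.0, -0.11, -0.04, 0.0, 0.0, 0.0]
```

View pics/low.png

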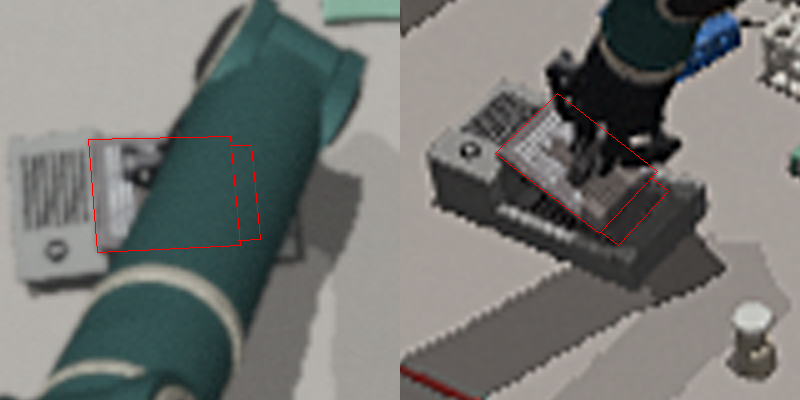

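The tongue is inside the bay, short of the lip, and the overlay still matches (near tongue corner at about (618,244)). Now I'll slide it under the lip.

Request:
arm_command([
  [0.02,-0.22,-0.06,0.01,0,0.02,1],
  [0.02,-0.22,-0.06,0.01,0,0.02,1],
  [0.02,-0.22,-0.06,0.01,0,0.02,1],
  [0,0,0,0,0,0,1],
])

```text
clock: 11.0
tcp_pos: [0.5922, 0.164, 0.0656]
tool_rot: [0.173, -3.04, -0.678]
ft_force: [0.4, 5.4, -0.8]
opening: 0.0126
finger_force: 59.8
```

Request:
arm_command([
  [0,-0.11,-0.04,0,0,0,1],
  [0,-0.11,-0.04,0,0,0,1],
  [0,0,0,0,0,0,1],
])

```text
clock: 11.3
tcp_pos: [0.5921, 0.1632, 0.0662]
tool_rot: [0.178, -3.036, -0.687]
ft_force: [0.9, 13.4, -0.5]
opening: 0.0129
finger_force: 59.7
```

Run:
```python
from look import *
s,u,p,R=look("hook")
```

```text
tongue low corner in unit mm [-58.9  -1.2  24.4] heel [58.5 -0.8 80.4] force [ 0.9 13.4 -0.5] 11.3
```

View pics/hook.png

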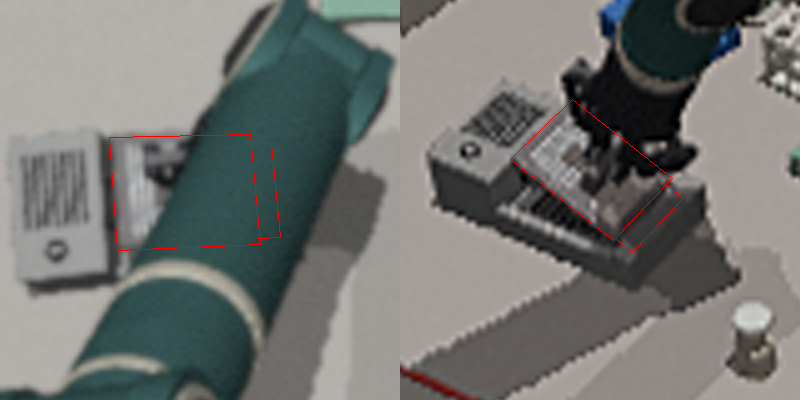

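The tongue end is hidden at the lip, near (640,240), and it stopped about 5 mm early. It may be rubbing on the lip's edge, so I'll back off slightly, go lower and try again.

Run:
```python
from h import *
from rig import robot
s=robot.state();u=np.load("poses.npy")[0];p,R=cur(s)
Ru=Ro.from_euler("z",u[2])
for v in([5,0,0],[0,0,-3],[-5,0,0]): print(v,(R.inv().apply(Ru.apply(v))/25).round(2))
```

```text
[5, 0, 0] [-0.    0.18  0.09]
[0, 0, -3] [ 0.   -0.05  0.11]
[-5, 0, 0] [ 0.   -0.18 -0.09]
```

Request:
arm_command([
  [0,0.22,0.11,0,0,0,1],
  [0,0.22,0.11,0,0,0,1],
  [0,0,0,0,0,0,1],
])

```text
clock: 11.7
tcp_pos: [0.5911, 0.1686, 0.0637]
tool_rot: [0.173, -3.041, -0.672]
ft_force: [0.1, -0.2, -2.1]
opening: 0.0128
finger_force: 60.1
```

Request:
arm_command([
  [0,-0.05,0.11,0,0,0,1],
  [0,0,0,0,0,0,1],
])

```text
clock: 11.9
tcp_pos: [0.5918, 0.1677, 0.061]
tool_rot: [0.171, -3.042, -0.672]
ft_force: [-1.4, 0.3, 1.1]
opening: 0.0126
finger_force: 60.6
```

Request:
arm_command([
  [0,-0.03,0.07,0,0,0,1],
  [0,0,0,0,0,0,1],
])

```text
clock: 12.1
tcp_pos: [0.592, 0.1681, 0.0604]
tool_rot: [0.172, -3.042, -0.674]
ft_force: [-3.5, -1.0, 11.0]
opening: 0.0129
finger_force: 62.0
```

```bash
cat > st.py <<'E'
from rig import robot
from h import *
s=robot.state();u=np.load("poses.npy")[0];p,R=cur(s)
Rf=R*Ro.from_matrix([[0,1,0],[1,0,0],[0,0,-1.]]).inv();o=p-Rf.apply([0,0,H]);Ru=Ro.from_euler("z",u[2])
for n,v in(("tongue",-.065),("heel",.065)):print(n,(Ru.inv().apply(Rf.apply([v,0,0])+o-[u[0],u[1],0])*1e3).round(1))
print("F unit",Ru.inv().apply(s["ft_force"]).round(1),"tilt",(Ru.inv()*Rf).as_rotvec(degrees=True).round(1),s["clock"])
E
python3 st.py
```

```text
tongue [-54.3  -1.4  19.1]
heel [63.5 -1.5 74. ]
F unit [-0.6  3.6 11. ] tilt [ -0.2 -25.   -0.1] 12.1
```

Request:
arm_command([
  [0,0.03,-0.08,0,0,0,1],
  [0,-0.14,-0.06,0,0,0,1],
  [0,-0.14,-0.06,0,0,0,1],
  [0,0,0,0,0,0,1],
])

```text
clock: 12.5
tcp_pos: [0.5918, 0.1638, 0.0615]
tool_rot: [0.175, -3.039, -0.679]
ft_force: [0.0, 6.9, 1.7]
opening: 0.0132
finger_force: 60.3
```

```bash
python3 st.py
```

```text
tongue [-58.4  -0.9  20. ]
heel [59.2 -0.7 75.3]
F unit [ 6.8 -0.8  1.7] tilt [ -0.1 -25.2   0. ] 12.5
```

It stops at the same x on the floor, so this may really be the lip wall, with the unit estimate about 5 mm off. To check whether the tongue is under the lip, I'll lift it gently.

Request:
arm_command([
  [0,0.03,-0.11,0,0,0,1],
  [0,0.03,-0.11,0,0,0,1],
  [0,0,0,0,0,0,1],
])

```text
clock: 12.8
tcp_pos: [0.5906, 0.1634, 0.066]
tool_rot: [0.175, -3.036, -0.678]
ft_force: [-0.7, 7.9, -2.9]
opening: 0.0131
finger_force: 59.6
```

```bash
python3 st.py
```

```text
tongue [-58.6   0.5  24.5]
heel [59.   0.6 79.8]
F unit [ 7.9 -0.2 -2.9] tilt [  0.1 -25.2   0.1] 12.8
```

Request:
arm_command([
  [0,0.03,-0.11,0,0,0,1],
  [0,0.03,-0.11,0,0,0,1],
  [0,0,0,0,0,0,1],
])

```text
clock: 13.1
tcp_pos: [0.5901, 0.1615, 0.068]
tool_rot: [0.173, -3.036, -0.672]
ft_force: [6.0, 9.6, -26.4]
opening: 0.0129
finger_force: 65.2
```

```bash
python3 st.py
```

```text
tongue [-60.6   1.3  26.7]
heel [57.2  1.1 81.6]
F unit [  8.9  -7.  -26.4] tilt [  0.1 -25.   -0. ] 13.1
```

A strong downward reaction (-26 N) shows the tongue is under the lip. I'll relax, check how the frame sits in the grip, then swing.

Request:
arm_command([
  [0,-0.05,0.11,0,0,0,1],
  [0,-0.05,0.11,0,0,0,1],
  [0,-0.03,0.11,0,0,0,1],
  [0,0,0.04,0,0,0,1],
  [0,0,0,0,0,0,1],
])

```text
clock: 13.6
tcp_pos: [0.591, 0.163, 0.0622]
tool_rot: [0.175, -3.037, -0.678]
ft_force: [-1.2, 7.1, 0.1]
opening: 0.0127
finger_force: 60.0
```

```bash
python3 st.py;python3 - <<'E'
from look import *
s,u,p,R=look("hook2",sc=(4,7))
pz=p
for phi,X in((20,-58.8),(15,-59.3),(10,-59.8),(6,-60)):
    p1,R1=tool_pose(phi,X,20.,u);rows(p,R,p1,R1,2);p,R=p1,R1
E
```

```text
tongue [-59.1   0.1  20.7]
heel [58.5  0.2 76.1]
F unit [7.1 0.4 0.1] tilt [  0.  -25.2   0. ] 13.6
tongue low corner in unit mm [-59.1   0.1  20.7] heel [58.5  0.2 76.1] force [-1.2  7.1  0.1] 13.6
[-0.0, 0.02, 0.13, 0.43, -0.0, 0.0]
[-0.0, 0.03, 0.13, 0.43, -0.0, 0.0]
[0.0, 0.01, 0.11, 0.42, 0.0, -0.0]
[0.0, 0.02, 0.11, 0.42, 0.0, -0.0]
[-0.0, 0.01, 0.11, 0.42, 0.0, 0.0]
[-0.0, 0.02, 0.11, 0.42, 0.0, 0.0]
[0.0, 0.01, 0.09, 0.33, -0.0, 0.0]
[0.0, 0.02, 0.09, 0.33, -0.0, 0.0]
```

View pics/hook2.png

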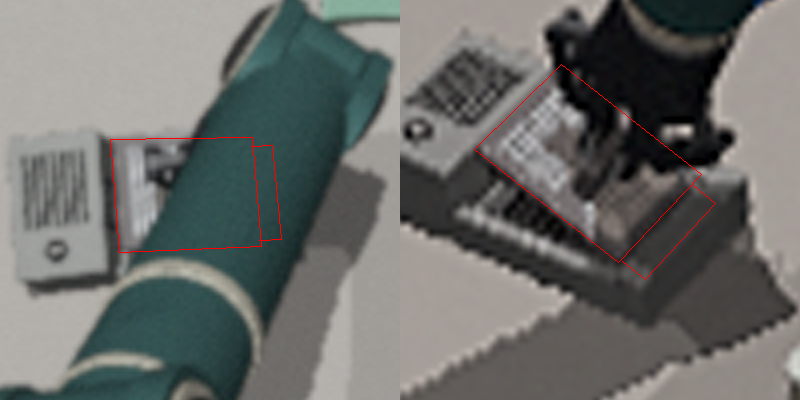

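The tongue is now hidden under the lip, and the slab's front edge stands right at the lip, from about (625,260) to (700,180). Now for the swing.

Request:
arm_command([
  [0,0.02,0.13,0.43,0,0,1],
  [0,0.03,0.13,0.43,0,0,1],
  [0,0.01,0.11,0.42,0,0,1],
  [0,0.02,0.11,0.42,0,0,1],
  [0,0,0,0,0,0,1],
])

```text
clock: 14.2
tcp_pos: [0.5907, 0.1695, 0.0518]
tool_rot: [0.182, -3.097, -0.403]
ft_force: [-0.0, 5.6, 4.7]
opening: 0.0124
finger_force: 61.2
```

```bash
python3 st.py
```

```text
tongue [-59.2  -0.5  20.4]
heel [66.4 -0.1 53.6]
F unit [ 5.6 -0.6  4.7] tilt [ -0.1 -14.8   0.2] 14.2
```

Request:
arm_command([
  [0,0.01,0.11,0.42,0,0,1],
  [0,0.02,0.11,0.42,0,0,1],
  [0,0.01,0.09,0.33,0,0,1],
  [0,0,0,0,0,0,1],
])

```text
clock: 14.6
tcp_pos: [0.5909, 0.1722, 0.0448]
tool_rot: [0.181, -3.123, -0.215]
ft_force: [-2.3, 7.7, 4.0]
opening: 0.0126
finger_force: 61.7
```

```bash
python3 st.py
```

```text
tongue [-59.9  -1.   20.7]
heel [68.9 -0.7 38.5]
F unit [8.  1.4 4. ] tilt [-0.1 -7.9  0.1] 14.6
```

Run:
```python
from h import *
from rig import robot
s=robot.state();u=np.load("poses.npy")[0];p,R=cur(s)
for phi,X,Z in((4,-60.2,20),(0,-60.5,19.5),(-3,-60.5,18.5)):
    p1,R1=tool_pose(phi,X,Z,u);rows(p,R,p1,R1,2);p,R=p1,R1
```

```text
[0.02, 0.01, 0.1, 0.32, 0.01, 0.01]
[0.02, 0.01, 0.1, 0.32, 0.01, 0.01]
[-0.0, 0.01, 0.1, 0.33, -0.0, 0.0]
[-0.0, 0.02, 0.1, 0.33, -0.0, 0.0]
[-0.0, 0.01, 0.09, 0.25, 0.0, -0.0]
[-0.0, 0.02, 0.09, 0.25, 0.0, -0.0]
```

Request:
arm_command([
  [0.02,0.01,0.1,0.32,0,0,1],
  [0.02,0.01,0.1,0.32,0,0,1],
  [0,0.01,0.1,0.33,0,0,1],
  [0,0,0,0,0,0,1],
])

```text
clock: 15.0
tcp_pos: [0.5907, 0.1743, 0.0379]
tool_rot: [-0.182, 3.134, 0.058]
ft_force: [-1.4, 10.1, 6.2]
opening: 0.0125
finger_force: 62.1
```

```bash
python3 st.py
```

```text
tongue [-60.   -1.1  20.3]
heel [69.9 -0.8 25. ]
F unit [10.2  0.2  6.2] tilt [-0.2 -2.1  0.1] 15.0
```

Request:
arm_command([
  [0,0.02,0.1,0.33,0,0,1],
  [0,0.01,0.09,0.25,0,0,1],
  [0,0.02,0.09,0.25,0,0,1],
  [0,0,0,0,0,0,1],
])

```text
clock: 15.4
tcp_pos: [0.5911, 0.1744, 0.0351]
tool_rot: [-0.177, 3.129, -0.074]
ft_force: [-13.4, 4.5, 39.2]
opening: 0.0128
finger_force: 75.0
```

```bash
python3 st.py
```

```text
tongue [-61.2  -1.2  22.9]
heel [68.7 -1.4 16.8]
F unit [ 6.  12.8 39.2] tilt [-0.2  2.7 -0.1] 15.4
```

The load is 39 N at zero tilt, so the frame should be bottomed out. I'll relax, release gently and retreat upward.

Request:
arm_command([
  [0,0,-0.1,-0.25,0,0,1],
  [0,0,-0.08,-0.25,0,0,1],
  [0,0,0,0,0,0,1],
])

```text
clock: 15.7
tcp_pos: [0.5911, 0.1745, 0.036]
tool_rot: [-0.176, 3.132, 0.008]
ft_force: [-1.2, 9.2, 7.0]
opening: 0.0132
finger_force: 63.1
```

```bash
python3 st.py
```

```text
tongue [-60.3  -1.3  20.4]
heel [69.7 -1.5 21.1]
F unit [9.2 0.1 7. ] tilt [-0.3 -0.3 -0.1] 15.7
```

Request:
arm_command([
  [0,0,0,0,0,0,0.5],
  [0,0,0,0,0,0,0.2],
  [0,0,0,0,0,0,0.1],
  [0,0,0,0,0,0,0.1],
  [0,0,0,0,0,0,0.1],
])

```text
clock: 16.2
tcp_pos: [0.59, 0.1708, 0.0343]
tool_rot: [-0.176, 3.135, -0.004]
ft_force: [0.4, 0.1, -0.1]
opening: 0.0384
finger_force: 0.0
```

Request:
arm_command([
  [0,0,-0.5,0,0,0,0.1],
  [0,0,-1,0,0,0,0.1],
  [0,0,-1,0,0,0,0.1],
  [0,0,-0.5,0,0,0,0.1],
  [0,0,0,0,0,0,0.1],
])

```text
clock: 16.7
tcp_pos: [0.5912, 0.172, 0.1119]
tool_rot: [-0.177, 3.13, -0.0]
ft_force: [0.1, 1.1, 0.8]
opening: 0.039
finger_force: 0.0
```

Run:
```python
from look import *
s,u,p,R=look("rel",off=(0,0,p0) if 0 else (0,0,H+.075-0),sc=(4,7))
print(s["joint_pos"].round(2))
```

```text
tongue low corner in unit mm [-62.9  -1.6  21.7] heel [67.1 -1.8 21.6] force [0.1 1.1 0.8] 16.7
[-0.74  0.59  0.55  1.81 -0.4   0.84  1.68]
```

View pics/rel.png

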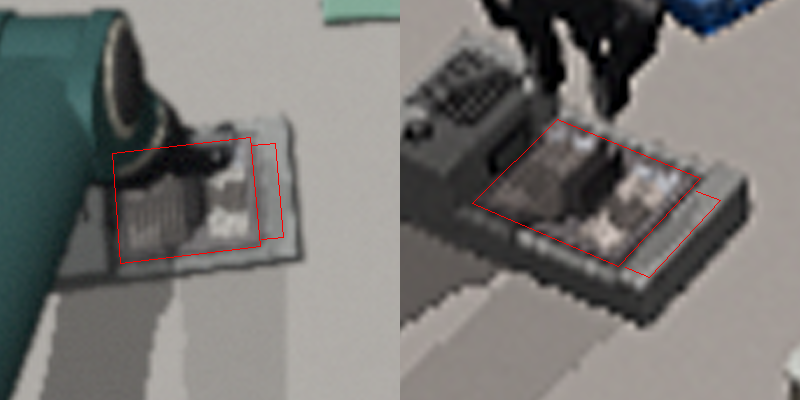

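The frame lies flat in the bay. The catch, near (510,150), can't be judged at this resolution. To be sure it has snapped out, I'll press on the press spot with shut fingers.

Request:
arm_command([
  [0,0.4,0,0,0,0,1],
  [0,0.4,0,0,0,0,1],
  [0,0.4,0,0,0,0,1],
  [0,0.4,0,0,0,0,1],
  [0,0,0,0,0,0,1],
])

```text
clock: 17.3
tcp_pos: [0.5847, 0.214, 0.109]
tool_rot: [-0.182, 3.134, -0.002]
ft_force: [-0.2, -0.0, -0.6]
opening: 0.0001
finger_force: 0.0
```

Request:
arm_command([
  [0,0,0.7,0,0,0,1],
  [0,0,0.7,0,0,0,1],
  [0,0,0.7,0,0,0,1],
  [0,0,0.6,0,0,0,1],
  [0,0,0,0,0,0,1],
])

```text
clock: 17.8
tcp_pos: [0.5836, 0.21, 0.0387]
tool_rot: [0.176, -3.134, 0.006]
ft_force: [-0.2, 0.1, -0.2]
opening: 0.0001
finger_force: 0.0
```

```bash
python3 -c "
from rig import robot
from h import *
s=robot.state();u=np.load('poses.npy')[0];print(s['opening'],s['ft_force'].round(1),s['tcp_pos'],Ro.from_euler('z',u[2]).inv().apply(s['tcp_pos']-[u[0],u[1],0])*1e3)"
```

```text
7.891713406195542e-05 [-0.2  0.1 -0.2] [0.58359327 0.21004271 0.0387417 ] [40.76812722  2.12682001 38.74170369]
```

Request:
arm_command([
  [0,0,0.2,0,0,0,1],
  [0,0,0.16,0,0,0,1],
  [0,0,0,0,0,0,1],
])

```text
clock: 18.1
tcp_pos: [0.5856, 0.2112, 0.0329]
tool_rot: [-0.177, 3.134, -0.002]
ft_force: [0.4, -0.1, 0.7]
opening: -0.0001
finger_force: 0.0
```

Request:
arm_command([
  [0,0,0.1,0,0,0,1],
  [0,0,0.1,0,0,0,1],
  [0,0,0,0,0,0,1],
])

```text
clock: 18.4
tcp_pos: [0.5861, 0.2114, 0.0301]
tool_rot: [-0.177, 3.134, -0.0]
ft_force: [-5.0, -0.5, 13.0]
opening: 0.0001
finger_force: 6.8
```

Contact comes at z = 30 mm, exactly the top of a frame that is home. One firmer press, then I'll retreat out of view.

Request:
arm_command([
  [0,0,0.12,0,0,0,1],
  [0,0,0.1,0,0,0,1],
  [0,0,0,0,0,0,1],
])

```text
clock: 18.7
tcp_pos: [0.5862, 0.2115, 0.0299]
tool_rot: [-0.177, 3.135, 0.005]
ft_force: [-18.9, -4.8, 54.1]
opening: -0.0003
finger_force: 27.2
```

Request:
arm_command([
  [0,0,-0.6,0,0,0,1],
  [0,0,-1,0,0,0,1],
  [0,0,-1,0,0,0,1],
  [0,0,-1,0,0,0,1],
  [0,0,-1,0,0,0,1],
])

```text
clock: 19.2
tcp_pos: [0.5853, 0.2115, 0.1388]
tool_rot: [-0.177, 3.134, -0.002]
ft_force: [0.2, 1.0, -0.7]
opening: -0.0002
finger_force: 0.0
```

Request:
arm_command([
  [-0.5,-1,-0.6,0,0,0,1],
  [-0.5,-1,-0.6,0,0,0,1],
  [-0.5,-1,0,0,0,0,1],
  [-0.5,-1,0,0,0,0,1],
  [-0.5,-1,0,0,0,0,1],
])

```text
clock: 19.7
tcp_pos: [0.662, 0.0936, 0.1684]
tool_rot: [-0.178, 3.133, -0.002]
ft_force: [0.0, -0.4, 0.5]
opening: -0.0002
finger_force: 0.0
```

Request:
arm_command([
  [0,-1,0,0,0,0,1],
  [0,-1,0,0,0,0,1],
  [0,-1,0,0,0,0,1],
  [0,-1,0,0,0,0,1],
  [0,-1,0,0,0,0,1],
])

```text
clock: 20.2
tcp_pos: [0.6756, -0.0309, 0.1683]
tool_rot: [-0.177, 3.134, -0.002]
ft_force: [0.2, 0.7, -0.3]
opening: 0.0
finger_force: 0.0
```

Run:
```python
import pickle,cv2
from rig import robot,vision
from h import *
u=np.load("poses.npy")[0];Ru=Ro.from_euler("z",u[2]);ims=[]
for n,c0 in(("scene",(0,0,.03)),("scene",(.06,0,.035)),("top",(0,0,.03))):
    d=vision.snapshot(n)
    c=proj(d,np.array([[u[0],u[1],0]])+Ru.apply([c0]))[0];k=6 if c0[0]==0 else 14
    M=np.array([[k,0,200-k*c[0]],[0,k,150-k*c[1]]],float)
    ims.append(cv2.warpAffine(d["pixels"][:,:,::-1].copy(),M,(400,300),flags=2))
d=pickle.load(open("scene0.pkl","rb"));c=proj(d,np.array([[u[0],u[1],0]])+Ru.apply([(.06,0,.035)]))[0];k=14
M=np.array([[k,0,200-k*c[0]],[0,k,150-k*c[1]]],float);ims.append(cv2.warpAffine(d["pixels"][:,:,::-1].copy(),M,(400,300),flags=2))
cv2.imwrite("pics/final.png",np.vstack([np.hstack(ims[:2]),np.hstack(ims[2:])]))
print(robot.state()["tcp_pos"])
```

```text
[ 0.67537863 -0.03263506  0.16850975]
```

View pics/final.png

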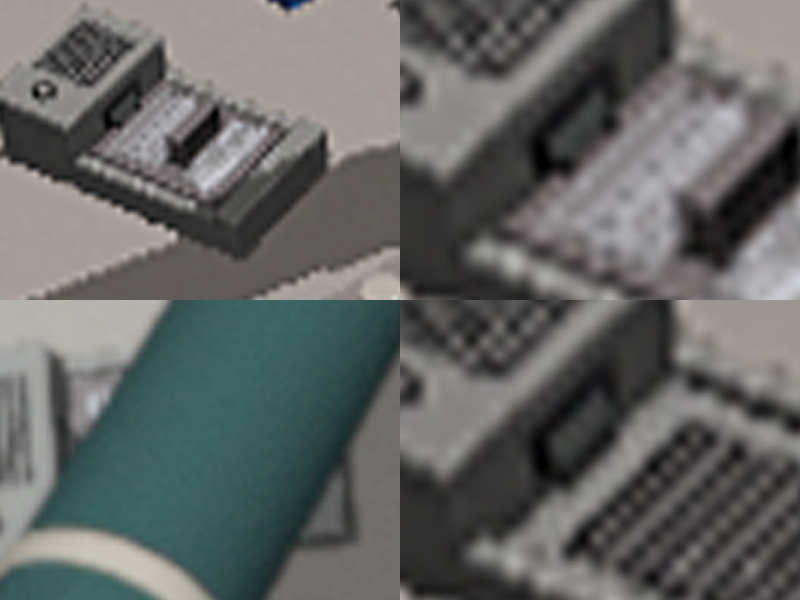

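The frame lies flat in the bay. The catch, at about (575,120), looks the same as before the job (575,420 below it), so it's out over the frame. The arm is clear, so I'll hand in.

```bash
python3 -c "
from rig import order
print(order.sign_off())"
```

```text
the job is handed in; nothing more can be done
None
```

I handed the job in at about 20 s: the frame was hooked under the lip, swung down, pressed home (contact at its home height of 30 mm) and released, and the catch looks out over it in the last picture; no verdict was returned, the last press peaked at 54 N at the wrist through the fingertips, and I did not re-measure the bystanders.

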